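# Clamp the drive pulley and press the keyed shaft home against its ejector spring

## Task

We are assembling the belt drive of the sample changer. First swing the orange-tipped clamp arm over so that it lies on the pulley in the nest, then take the keyed shaft out of its grey block by the blue grip, put it into the pulley's bore, turn it until its key slips into the keyway, and push on until its collar sits fully against the pulley. A spring underneath pushes the shaft back out, so finish still gripping it and pressing it home, with the clamp arm still down on the pulley and without shifting the pots and the tin that stand about.

Things in the scene. Friction and masses are not known exactly. Their poses are not given: they have to be found in the camera images.
- hub_face (a point): Centre of the bore's mouth in the pulley's top face, 48 mm above the desk. Frame of the nest: z up, clamp on its +y side. The bore, 23 mm wide, goes right through. Its keyway, a slot 9.2 mm wide reaching 17 mm from the axis, seen in the top face, runs toward this frame's -x axis, but turned by an unknown angle of up to 0.5 rad either way. The ejector's top is 26 mm below this point.
- nest: Fixed aluminium nest plate, 12 mm thick; origin on the desk under the pulley's axis, axes as hub_face. x from -63 to 63 mm, y from -68 to 132 mm. The aluminium toothed pulley (79 mm across, 36 mm tall, axis upright) stands loose on it between four dark pins, 31 mm above the desk, 46 mm from the axis.
- shaft_grip (a point): Centre of the blue grip of the loose keyed shaft: a block 24 mm (x) by 40 mm (y) by 30 mm (z), to be gripped across its 24 mm, white marks on its -x side. z is the shaft's axis, up; the key points along -x. At the start the shaft stands in a fixed grey block (60 mm square, 40 mm tall, loose round hole), its collar resting on the block's top; lifted 35 mm it is clear.
- shaft: The whole keyed steel shaft, about 0.16 kg; origin at its tip, 77 mm below the grip's centre, axes as shaft_grip. 20 mm across and 32 mm long from tip to collar, the last 6 mm tapered to 12 mm. The brass key, 6 mm wide, 15 mm from the axis, lower end a 90 degree V, runs from the collar to 14 mm above the tip: the round tip enters the bore 14 mm before the key meets the pulley, 18 mm short of home.
- shaft_shoulder (a point): Centre of the underside of the shaft's collar (40 mm across, 6 mm thick), 45 mm below the centre of the grip, 32 mm above the tip; axes as shaft_grip. Fully home it coincides with the bore's mouth (hub_face).
- clamp_bar (a point): Centre of the orange cross-bar (15 mm thick, 44 mm long along the nest's x axis) at the end of the clamp arm, 65 mm from the arm's hinge. The arm swings in the nest's y-z plane.
- clamp_hinge (a point): Hinge of the clamp arm, in a red bracket that reaches 68 mm above the desk: 100 mm from the pulley's axis on the nest's +y side, 60 mm above the desk. Axes as hub_face; the hinge turns about x.
- clamp (a joint): Clamp arm, rad: 0 = open, leaning 20 degrees back from upright, away from the pulley (starts at 0 to 0.2); 0.35 upright; 1.92 level, its rubber pad on the pulley's rim 35 mm from the axis. It weighs 0.3 kg, with a little friction: pushed from behind, toward the pulley, past about 0.65 it falls onto the pulley and stays. Lying down, its top is 68 mm above the desk.
- ejector (a joint): Travel of the brass spring ejector in the floor of the nest, in m: 0 = up, 0.009 = end of travel. The shaft's tip meets it 6 mm before the collar is home, and presses it about 0.006. It pushes back with 4 N at first and about 10 N with the shaft home.
- yellow_pot_mid (a point): Centre, half-way up, of a bystander: small sample pot with yellow contents and white screw cap, 50 mm across, 54 mm tall. Leave it where it stands.
- dark_pot_mid (a point): Centre, half-way up, of a bystander: small black sample pot with white screw cap, 56 mm across, 60 mm tall. Leave it where it stands.
- tin_mid (a point): Centre, half-way up, of a bystander: flat round grey tin, 66 mm across, 24 mm tall. Leave it where it stands.
There are look-alikes about, which are no part of the job. What is shaped like the shaft but pink is not meant.

How it is judged (in metres and radians):
On the way, in this order (a step that is already met when the one before it is completed fails the run):
1. the clamp arm lies on the pulley (value of joint clamp between 1.84 and 2 rad), for 0.3 s.
2. the shaft is lifted out of its block (height (world z) of shaft_shoulder above 0.07 m), for 0.1 s.
3. the keyed shaft is fully home in the pulley, pressed against the ejector (all of step 1 and z of shaft_shoulder in the frame of hub_face between -0.003 and 0.002 m and horizontal distance between shaft_shoulder and hub_face below 0.004 m and angle between shaft_shoulder's own z axis and vertical below 0.08 rad and value of joint ejector above 0.0035 m), for 0.2 s.
At the end, for the whole second after the job is handed in: Collar within 2 mm of the pulley's top face and 4 mm of the bore's axis, shaft upright within 0.08 rad, ejector pressed over 3.5 mm, clamp arm down on the pulley (1.84 to 2.0 rad), gripper still holding the shaft (over 1 N) (all of step 3 and contact force between the fingers and shaft above 1 N); the arm keeps its last pose, push and grip.
It fails at once if a pot or the tin is shifted by more than 30 mm (distance of any of yellow_pot_mid, dark_pot_mid, tin_mid from where it was at the start of the episode above 0.03 m).
It also fails if it takes over 53 s, if anything falls off the work surface, if the arm or the gripper's body presses on something with over 40 N, if the wrist force passes 120 N, or if a joint passes its speed limit or range.

## Robot

A 7-joint arm with a two-finger parallel gripper is mounted at the origin on a cart in front of the work surface, level with it; the furniture and walls round the work are solid. World frame = base frame: x ahead of the robot, y to its left, z up, the work surface at z = 0. Lengths are in m, angles in degrees, forces in N, time in s.
With the tool pointing down it reaches from about 0.425 to 0.875 m from the base axis. Payload 4.7 kg.
Tool frame: the origin (TCP) lies midway between the tips of the shut fingers; the grasp point (between the pads) lies 19 mm behind it; z points along the fingers, y is the line along which they close (so a half turn about z gives the same grasp; the last joint's range is limited). The gripper opens to 87 mm and grips with 3 to 60 N. Pads are 19 mm wide; open, the fingers measure 117 mm over their backs; the gripper's body (75 mm by 190 mm) begins 51 mm behind the grasp point.
Start: joints at [-74.364, 18.392, -4.016, 83.108, 1.295, 78.541, -3.26], TCP at [0.166, 0.628, 0.223] pointing down, gripper open.
Joint ranges: [-163.93, 163.93], [-17.29, 119.83], [-79.2, 71.16], [3.27, 140.29], [-89.18, 269.18], [5.43, 117.66], [-154.24, 154.24]. Speed limits (degrees/s): [147.25, 147.25, 180, 180, 180, 180, 180].

## Interface

Orientations are given as [roll, pitch, yaw] about the fixed x, y, z axes, in that order (R = Rz(yaw) Ry(pitch) Rx(roll)).
In Python, from cell import env, viewer, boxes_of, masks_of gives the robot as it stands. The module is installed in compiled form; this text tells all that it offers.
- The arm moves only by the tool apply_moves, never from a script. Its argument "moves" is a list of rows, each a list of 7 numbers: the shift along the tool's x, y, z scaled (see below), then the turn, a rotation vector about the tool's x, y, z scaled (see below), then the opening, from 0 (shut) to 1 (fully open). A call has 1 to 20 rows; each row is the pose to reach, as a shift and turn from the pose commanded when the call began, along the tool's axes at that moment; what a row does not reach only later rows make up. The controller multiplies each number of a shift by 0.2 m and each number of a turn by 1.5 rad. A row lasts 1/10 s, in which the tool goes at most 50 mm and 8.59 degrees, less where a joint would pass 70% of its speed; a pose out of reach is approached as far as the arm can. A call with a number of a shift or a turn outside -1 to 1 is refused whole. A call with a gripper value outside its range is refused whole. The fingers move at their own pace and stop on an object; "grip_force" is the grip in N (left out, the last holds). Time passes only in rows, so rows that repeat a pose let the fingers close. It gives the time, the measured TCP pose, the force, the opening and the grip force at its end, in the units of the state.
- env.get_obs(): the state, without advancing time (a new reading comes with each control period).
- viewer.read_camera(name): name is "side" or "top" or "wrist"; returns the picture (420x560x3 uint8, red, green, blue); there is no depth.
- viewer.get_calibration(name): a dict with "fov_y" (degrees; the focal length in pixels is half the picture's height over the tangent of half this angle, whatever the lens; pixels are square), "cx", "cy" (the principal point, pixels), "position" and "orientation" of the camera in the world. Camera axes: x right, y up, looking along -z (the intrinsics and any distortion apply to the point x, -y, -z); pixel columns grow to the right and rows downward; lengths in m; the calibration is good to about 2 mm. The wrist camera is an equidistant fisheye: a pixel r from the principal point sees the ray r / f radians off the axis. A picture is of the moment at which its call begins: read the wrist's pose just before it. get_calibration takes no time and is no camera call; for the wrist camera it gives the pose at the moment of the call.
- env.sign_off(): hands the job in; it is judged then, once.
Trained networks look in the newest picture that a camera, given by its name, has taken for a name from the list of things; names that differ only in an ending like _2 or _b are one class to them, and where a whole thing is asked for, a point or a joint stands for the part that bears it (a point fixed in the world has none). Each returns a list of dicts, best first, with "conf" (0 to 1); they miss things now and then, are a little off and sometimes report something else, mostly with a low value. They report only what shows in the picture. A call takes as long as a camera call. They do not tell look-alikes from the thing itself.
- boxes_of(camera, target): "location" ([column, row] in pixels, amid what is visible of it).
- masks_of(camera, target): "pixels" (420x560 bool, what is visible of it) and "location" ([column, row] in pixels, amid what is visible of it).
The state is a dict: "time_s": time; "qpos": joint angles; "joint_velocities": joint speeds; "effort": joint torques, N m; "tool_pos": TCP position; "tool_rot": TCP orientation; "force": force on the tool from outside, world axes, zero at the start; "wrist_torque": the same for the moment, N m; "grip_width": finger opening in m; "grasp_force": force on a finger pad.
Only numpy, scipy, OpenCV 4.12 (cv2) and the standard library are available. Lean on these libraries where they do the work, as an engineer would, in place of code of your own. Each camera call takes 0.05 s, during which the arm holds its last target. There are 200 camera calls.

## Working session

There is one attempt and no reset: what is moved stays moved. The work goes in short steps, Python scripts to look and compute and a tool call to move; the robot and the scene stay as the last step left them, time stands still between calls to the robot, and variables do not carry over. Pictures are saved under pics/ and viewed, at most 10 in all, crops included, and the job is handed in when it is done.

Besides the shell and the picture viewer there is one more tool, called after "Request:" by a JSON object that holds its "op" and its "data". apply_moves: Moves the arm, as the interface text tells. Shifts and turns lie within -1 to 1; 1 stands for 0.2 m of shift or 1.5 rad of turn. Its arguments: {"type":"object","properties":{"moves":{"type":"array","items":{"type":"array","items":{"type":"number","minimum":-1,"maximum":1}}},"grip_force":{"type":"number"}},"required":["moves"]}

```bash
mkdir -p pics
cat > h.py <<'E'
import numpy as np, cv2
from cell import env, viewer, boxes_of, masks_of
from scipy.spatial.transform import Rotation as R
def rot(o):
    o=np.array(o,float)
    if o.shape==(3,3): return o
    if o.shape==(4,): return R.from_quat(o).as_matrix()
    return R.from_euler('xyz',o,degrees=True).as_matrix()
def ray(c,uv,cal=None,fish=False):
    c_=cal or viewer.get_calibration(c)
    f=210/np.tan(np.radians(c_['fov_y'])/2)
    x=(uv[0]-c_['cx'])/f; y=(uv[1]-c_['cy'])/f
    if c=='wrist':
        r=np.hypot(x,y); s=np.sin(r)/max(r,1e-9); d=np.array([x*s,-y*s,-np.cos(r)])
    else: d=np.array([x,-y,-1.])
    return np.array(c_['position']),rot(c_['orientation'])@d
def at_z(c,uv,z,cal=None):
    p,d=ray(c,uv,cal); return p+d*(z-p[2])/d[2]
def proj(c,P,cal=None):
    c_=cal or viewer.get_calibration(c)
    f=210/np.tan(np.radians(c_['fov_y'])/2)
    q=rot(c_['orientation']).T@(np.array(P)-np.array(c_['position']))
    x,y,z=q[0],-q[1],-q[2]
    if c=='wrist':
        r=np.hypot(x,y); th=np.arctan2(r,z); k=f*th/max(r,1e-9)
        return np.array([c_['cx']+x*k,c_['cy']+y*k])
    return np.array([c_['cx']+f*x/z,c_['cy']+f*y/z])
def save(n,im): cv2.imwrite('pics/'+n+'.png',im[:,:,::-1])
E
python3 - <<'E'
from h import *
np.set_printoptions(precision=3,suppress=True)
for c in ('top','side','wrist'): print(c,viewer.get_calibration(c))
s=env.get_obs(); print(s)
a=viewer.read_camera('top'); b=viewer.read_camera('side')
save('top0',a); save('side0',b)
E
```

```text
top {'fov_y': 43.193612289987286, 'cx': 282.7222569735502, 'cy': 211.37755228878703, 'position': array([ 0.4  , -0.006,  1.667]), 'orientation': array([  3.892,   0.28 , -90.339])}
side {'fov_y': 48.297419427129356, 'cx': 286.29730711385014, 'cy': 204.25829689759598, 'position': array([ 0.043, -1.1  ,  0.564]), 'orientation': array([ 69.085,   1.001, -23.164])}
wrist {'fov_y': 65.70646984690485, 'cx': 280.7307965283872, 'cy': 213.62391904406155, 'position': array([0.096, 0.646, 0.383]), 'orientation': array([-15.264,   0.166,  75.206])}
{'time_s': 0.0, 'qpos': array([-74.365,  18.439,  -4.014,  83.177,   1.297,  78.54 ,  -3.261]), 'joint_velocities': array([ 0.053,  0.05 , -0.086, -0.02 , -0.077, -0.058, -0.028]), 'effort': array([ -0.   , -49.127,  -0.404, -31.254,  -0.064,   0.043,   0.   ]), 'tool_pos': array([0.166, 0.628, 0.221]), 'tool_rot': array([-179.889,    0.009,  165.174]), 'force': array([-0.18 ,  0.357,  0.126]), 'wrist_torque': array([ 0.001,  0.003, -0.007]), 'grasp_force': 0.0, 'grip_width': 0.08680286238136826}
```

View pics/top0.png

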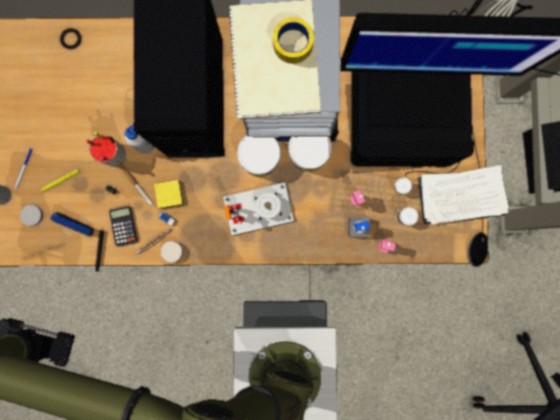

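View pics/side0.png

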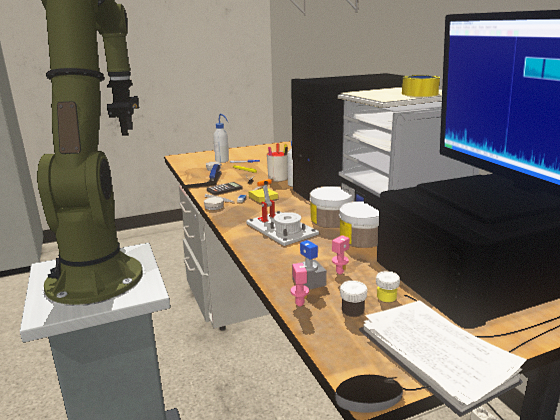

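Run:
```python
from h import *
np.set_printoptions(precision=3,suppress=True)
for n,uv,z in [('hub',(268,206),.048),('bar?',(238,213),.12),('grip',(361,227),.095),('block',(360,228),.04),('jar1',(260,153),.1),('jar2',(309,150),.1),('pinkA',(357,198),.06),('pinkB',(388,246),.06),('dark',(409,215),.06),('yel',(403,185),.054),('tin?',(172,252),.024),('tower',(180,150),.3)]:
    print(n,at_z('top',uv,z))
for t in ('nest','hub_face','shaft','shaft_grip','clamp_bar','clamp','clamp_hinge','tin_mid'):
  for c in ('top','side'):
    print(t,c,[(np.round(d['location']),round(d['conf'],2)) for d in boxes_of(c,t)][:4])
```

```text
hub [0.527 0.046 0.048]
bar? [0.501 0.131 0.12 ]
grip [ 0.459 -0.231  0.095]
block [ 0.458 -0.236  0.04 ]
jar1 [0.682 0.067 0.1  ]
jar2 [ 0.69  -0.079  0.1  ]
pinkA [ 0.549 -0.225  0.06 ]
pinkB [ 0.403 -0.316  0.06 ]
dark [ 0.496 -0.382  0.06 ]
yel [ 0.588 -0.367  0.054]
tin? [0.388 0.344 0.024]
tower [0.655 0.267 0.3  ]
nest top [(array([254., 208.]), 0.85)]
nest side [(array([271., 229.]), 0.62), (array([352., 296.]), 0.3)]
hub_face top [(array([253., 208.]), 0.88)]
hub_face side [(array([271., 225.]), 0.93)]
shaft top [(array([384., 246.]), 0.75), (array([357., 198.]), 0.71), (array([360., 228.]), 0.46)]
shaft side [(array([308., 252.]), 0.93), (array([342., 256.]), 0.65), (array([382., 284.]), 0.63), (array([298., 284.]), 0.62)]
shaft_grip top [(array([361., 226.]), 0.74), (array([359., 196.]), 0.59), (array([228., 209.]), 0.59), (array([386., 244.]), 0.54)]
shaft_grip side [(array([340., 252.]), 0.97), (array([311., 255.]), 0.59), (array([301., 282.]), 0.56)]
clamp_bar top [(array([233., 216.]), 0.49)]
clamp_bar side [(array([264., 193.]), 0.66)]
clamp top [(array([254., 209.]), 0.17)]
clamp side [(array([266., 186.]), 0.6)]
clamp_hinge top [(array([251., 208.]), 0.81), (array([233., 214.]), 0.69), (array([176., 249.]), 0.34)]
clamp_hinge side [(array([271., 224.]), 0.9)]
tin_mid top [(array([175., 254.]), 0.85), (array([230., 211.]), 0.48)]
tin_mid side [(array([216., 202.]), 0.8)]
```

Request:
{"op": "apply_moves", "data": {"moves": [[-0.2,-0.2,-0.3,0.1,0,0,1],[-0.95,-0.95,-0.55,0,0,0.87,1],[-0.95,-0.95,-0.55,0,0,0.87,1],[-0.95,-0.95,-0.55,0,0,0.87,1],[-0.95,-0.95,-0.55,0,0,0.87,1],[-0.95,-0.95,-0.55,0,0,0.87,1],[-0.95,-0.95,-0.55,0,0,0.87,1],[-0.95,-0.95,-0.55,0,0,0.87,1],[-0.95,-0.95,-0.55,0,0,0.87,1],[-0.95,-0.95,-0.55,0,0,0.87,1],[-0.95,-0.95,-0.55,0,0,0.87,1]]}}

```text
time_s: 2.0
tool_pos: [0.3013, 0.3959, 0.333]
tool_rot: [180.0, -0.0, 90.4]
force: [-0.8, -0.5, 0.9]
grip_width: 0.0869
grasp_force: 0.0
```

Run:
```python
from h import *
np.set_printoptions(precision=3,suppress=True)
# jar heights: top rays vs side rays
for a,b in [((260,153),(331,192)),((309,150),(360,212))]:
    p,d=ray('top',a); q,e=ray('side',b)
    t=np.linalg.lstsq(np.c_[d,-e],q-p,rcond=None)[0]; print(p+d*t[0], q+e*t[1])
```

```text
[0.682 0.068 0.095] [0.68  0.069 0.095]
[ 0.693 -0.08   0.082] [ 0.691 -0.079  0.082]
```

Request:
{"op": "apply_moves", "data": {"moves": [[-0.25,0.2,0,0,0,0,1],[-0.5,0.4,0,0,0,0,1],[-0.75,0.6,0,0,0,0,1],[-1,0.8,0,0,0,0,1],[-1,0.8,0,0,0,0,1],[-1,0.8,0,0,0,0,1]]}}

```text
time_s: 2.6
tool_pos: [0.4667, 0.1901, 0.333]
tool_rot: [179.9, 0.1, 89.9]
force: [-0.3, -0.6, 0.0]
grip_width: 0.0871
grasp_force: 0.0
```

Request:
{"op": "apply_moves", "data": {"moves": [[-0.25,0.15,0,0,0,0,0.5],[-0.4,0.3,0,0,0,0,0],[-0.4,0.3,0,0,0,0,0],[-0.4,0.3,0,0,0,0,0],[-0.4,0.3,0,0,0,0,0]]}}

```text
time_s: 3.1
tool_pos: [0.5228, 0.1193, 0.3323]
tool_rot: [-180.0, -0.0, 90.6]
force: [0.4, -0.5, 0.2]
grip_width: 0.0547
grasp_force: 0.0
```

Run:
```python
from h import *
np.set_printoptions(precision=3,suppress=True)
import pickle
cal=viewer.get_calibration('wrist'); print(cal); print(env.get_obs()['tool_pos'],env.get_obs()['tool_rot'])
a=viewer.read_camera('wrist'); save('w1',a); pickle.dump(cal,open('cal1.pkl','wb'))
for t in ('nest','hub_face','clamp_bar','clamp','clamp_hinge'):
    print(t,[(np.round(d['location']),round(d['conf'],2)) for d in boxes_of('wrist',t)][:4])
```

```text
{'fov_y': 65.70646984690485, 'cx': 280.7307965283872, 'cy': 213.62391904406155, 'position': array([0.522, 0.191, 0.494]), 'orientation': array([-15.307,   0.099,   0.625])}
[0.523 0.119 0.332] [-179.951   -0.033   90.593]
nest [(array([280., 183.]), 0.63), (array([192.,  25.]), 0.58)]
hub_face [(array([278., 180.]), 0.7)]
clamp_bar [(array([266., 152.]), 0.8), (array([280., 183.]), 0.48)]
clamp [(array([266., 153.]), 0.9)]
clamp_hinge [(array([280., 180.]), 0.62)]
```

View pics/w1.png

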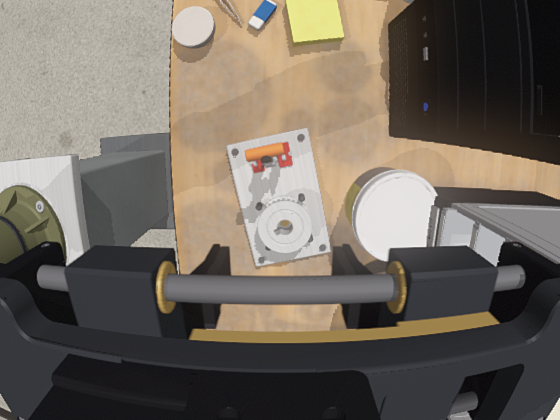

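Run:
```python
from h import *
import pickle
np.set_printoptions(precision=4,suppress=True)
cal=pickle.load(open('cal1.pkl','rb'))
im=cv2.imread('pics/w1.png')
loc=np.array([[-63,132],[63,132],[63,-68],[-63,-68]])/1000
W=np.array([at_z('wrist',u,.012,cal)[:2] for u in [(229,146),(306,128),(329,249),(257,267)]])
c=W-W.mean(0);l=loc-loc.mean(0)
th=np.arctan2((l[:,0]*c[:,1]-l[:,1]*c[:,0]).sum(),(l*c).sum())
Rm=np.array([[np.cos(th),-np.sin(th)],[np.sin(th),np.cos(th)]])
o=W.mean(0)-Rm@loc.mean(0)
print('corners',W,'yaw',np.degrees(th),'origin',o,'res',W-(loc@Rm.T+o))
print('bore',at_z('wrist',(284,228),.048,cal))
for z in (.115,.125): 
  P=at_z('wrist',(266,152),z,cal)[:2]; print('bar',P,Rm.T@(P-o))
print('hinge',Rm@[0,.1]+o)
big=cv2.resize(im[185:275,230:350],None,fx=6,fy=6,interpolation=cv2.INTER_CUBIC); cv2.imwrite('pics/w1hub.png',big)
```

```text
corners [[ 0.4443  0.1622]
 [ 0.5579  0.1896]
 [ 0.6002  0.0011]
 [ 0.4847 -0.0316]] yaw 12.881303605227584 origin [0.5289 0.0491] res [[ 0.0062 -0.0015]
 [-0.003  -0.0023]
 [-0.0053  0.0042]
 [ 0.002  -0.0004]]
bore [0.5272 0.0474 0.048 ]
bar [0.5042 0.1612] [0.0009 0.1147]
bar [0.5047 0.162 ] [0.0015 0.1154]
hinge [0.5066 0.1466]
```

View pics/w1hub.png

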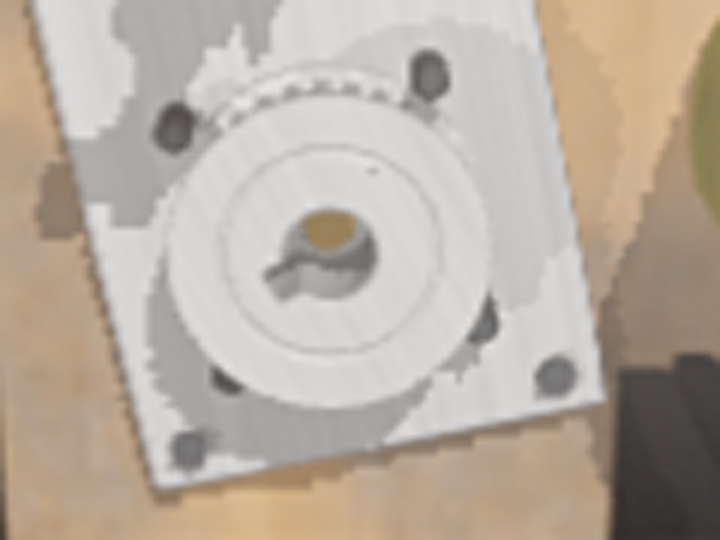

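Request:
{"op": "apply_moves", "data": {"moves": [[0.2,-0.08,0,0,0,-0.07,0],[0.45,-0.16,0.1,0,0,-0.14,0],[0.45,-0.16,0.3,0,0,-0.14,0],[0.45,-0.16,0.5,0,0,-0.14,0],[0.45,-0.16,0.5,0,0,-0.14,0],[0.45,-0.16,0.5,0,0,-0.14,0]]}}

```text
time_s: 4.0
tool_pos: [0.4908, 0.2073, 0.2333]
tool_rot: [-180.0, 0.0, 102.4]
force: [-0.4, 0.0, 0.2]
grip_width: 0.0005
grasp_force: 0.0
```

Request:
{"op": "apply_moves", "data": {"moves": [[0,0,0.2,0,0,0,0],[0,0,0.4,0,0,0,0],[0,0,0.63,0,0,0,0],[0,0,0.63,0,0,0,0],[0,0,0.63,0,0,0,0],[-0.07,0,0.63,0,0,0,0],[-0.14,0,0.63,0,0,0,0],[-0.21,0,0.63,0,0,0,0],[-0.28,0,0.63,0,0,0,0],[-0.35,0,0.63,0,0,0,0],[-0.41,0,0.63,0,0,0,0],[-0.46,0,0.63,0,0,0,0],[-0.46,0,0.63,0,0,0,0],[-0.46,0,0.63,0,0,0,0]]}}

```text
time_s: 5.4
tool_pos: [0.5105, 0.1176, 0.1064]
tool_rot: [-180.0, -0.0, 102.4]
force: [-0.0, 0.2, -0.9]
grip_width: 0.0007
grasp_force: 0.0
```

Request:
{"op": "apply_moves", "data": {"moves": [[0,0,-0.2,0,0,0,0],[0,0,-0.4,0,0,0,0],[0,0,-0.6,0,0,0,0],[0,0,-0.6,0,0,0,0],[0,0,-0.6,0,0,0,0]]}}

```text
time_s: 5.9
tool_pos: [0.5109, 0.1186, 0.2273]
tool_rot: [179.9, -0.0, 102.5]
force: [0.1, 0.0, -0.2]
grip_width: 0.0006
grasp_force: 0.0
```

Run:
```python
from h import *
np.set_printoptions(precision=3,suppress=True)
import pickle
cal=viewer.get_calibration('wrist'); print(cal)
a=viewer.read_camera('wrist'); pickle.dump(cal,open('cal2.pkl','wb'))
cv2.imwrite('pics/w2raw.png',a[:,:,::-1])
b=viewer.read_camera('side'); c=b[170:310,200:420]
save('s2',cv2.resize(c,None,fx=2,fy=2)); 
A=cv2.resize(b[170:310,200:420],None,fx=2.2,fy=2.2); B=a[40:300,150:420]
h=300; A=cv2.resize(A,(470,300)); B=cv2.resize(B,(312,300)); save('c2',np.hstack([A,B]))
```

```text
{'fov_y': 65.70646984690485, 'cx': 280.7307965283872, 'cy': 213.62391904406155, 'position': array([0.495, 0.188, 0.389]), 'orientation': array([-15.281,  -0.054,  12.553])}
```

View pics/c2.png

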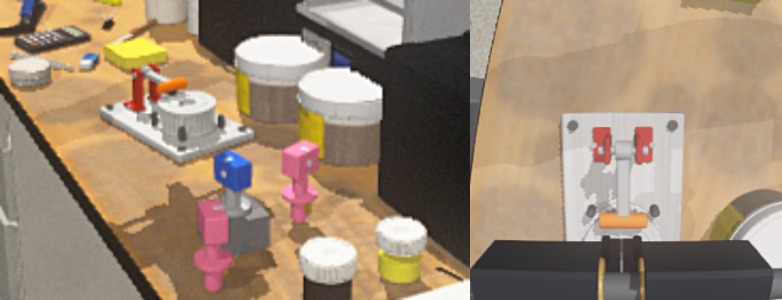

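Request:
{"op": "apply_moves", "data": {"moves": [[-0.25,-0.1,-0.15,0,0,0.05,1],[-0.5,-0.2,-0.25,0,0,0.145,1],[-0.75,-0.3,-0.25,0,0,0.145,1],[-1,-0.4,-0.25,0,0,0.145,1],[-1,-0.4,-0.25,0,0,0.145,1]]}}

```text
time_s: 6.5
tool_pos: [0.4737, -0.0997, 0.2756]
tool_rot: [-179.9, 0.0, 89.7]
force: [0.4, 0.7, 0.3]
grip_width: 0.0326
grasp_force: 0.0
```

Request:
{"op": "apply_moves", "data": {"moves": [[-0.25,-0.04,0,0,0,0,1],[-0.53,-0.08,0,0,0,0,1],[-0.53,-0.08,0,0,0,0,1],[-0.53,-0.08,0,0,0,0,1]]}}

```text
time_s: 6.9
tool_pos: [0.4582, -0.2025, 0.2754]
tool_rot: [-179.9, -0.0, 89.7]
force: [0.4, 0.2, 0.1]
grip_width: 0.0648
grasp_force: 0.0
```

Run:
```python
from h import *
np.set_printoptions(precision=3,suppress=True)
import pickle
cal=viewer.get_calibration('wrist'); s=env.get_obs(); print(cal,s['tool_pos'],s['tool_rot'])
a=viewer.read_camera('wrist'); pickle.dump(cal,open('cal3.pkl','wb'))
save('w3',a)
print(proj('wrist',(0.459,-0.231,.1),cal))
for d in masks_of('wrist','shaft_grip')[:4]:
    ys,xs=np.nonzero(d['pixels']); print(d['location'],d['conf'],xs.min(),xs.max(),ys.min(),ys.max(),a[d['pixels']].mean(0))
u=proj('wrist',(0.459,-0.231,.1),cal).astype(int)
y0,x0=max(u[1]-70,0),max(u[0]-80,0); print(x0,y0)
save('w3c',cv2.resize(a[y0:y0+140,x0:x0+160],None,fx=4,fy=4,interpolation=cv2.INTER_CUBIC))
```

```text
{'fov_y': 65.70646984690485, 'cx': 280.7307965283872, 'cy': 213.62391904406155, 'position': array([ 0.458, -0.131,  0.437]), 'orientation': array([-15.331,   0.174,  -0.245])} [ 0.458 -0.202  0.275] [-179.873   -0.01    89.724]
[282.56  220.551]
[354.5, 204.7] 0.94 337 378 187 227 [214.582 150.613 169.929]
[239.8, 261.3] 0.7 225 255 249 276 [213.255 145.505 167.061]
[284.2, 214.3] 0.58 269 300 193 238 [114.157 140.305 193.353]
202 150
```

View pics/w3c.png

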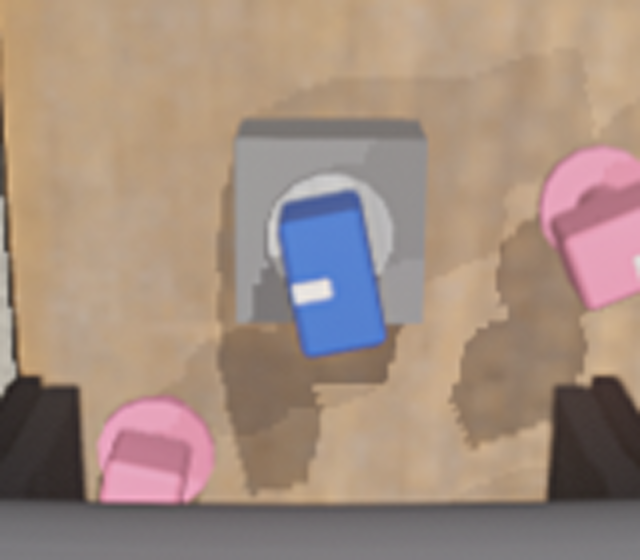

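Run:
```python
from h import *
import pickle
np.set_printoptions(precision=4,suppress=True)
cal=pickle.load(open('cal3.pkl','rb'))
P=np.array([at_z('wrist',(202+u/4-.4,150+v/4-.4),.1,cal)[:2] for u,v in [(283,222),(358,207),(384,342),(306,357)]])
print(P,P.mean(0),[np.linalg.norm(P[i]-P[i-1]) for i in range(4)])
d=(P[0]+P[1]-P[2]-P[3]); print('grip +y azimuth',np.degrees(np.arctan2(d[1],d[0])), 'side -x', np.degrees(np.arctan2(*(P[0]+P[3]-P[1]-P[2])[::-1])))
pk=[np.round(at_z('wrist',(202+u/4,150+v/4),.03,cal),3) for u,v in [(595,205),(155,455)]]; print(pk)
cal=pickle.load(open('cal1.pkl','rb'))
c=at_z('wrist',(230+331/6-.4,185+255/6-.4),.048,cal); k=at_z('wrist',(230+277/6-.4,185+285/6-.4),.048,cal)
print('bore',c,'slot',k-c,np.degrees(np.arctan2(*(k-c)[:2][::-1])))
```

```text
[[ 0.4482 -0.2138]
 [ 0.4681 -0.2097]
 [ 0.4754 -0.2477]
 [ 0.454  -0.252 ]] [ 0.4614 -0.2308] [np.float64(0.038662942291733095), np.float64(0.020392859574013007), np.float64(0.038669545632321264), np.float64(0.02182705456311737)]
grip +y azimuth 99.81847032741533 side -x -168.6385580286769
[array([ 0.548, -0.226,  0.03 ]), array([ 0.402, -0.314,  0.03 ])]
bore [0.5283 0.0487 0.048 ] slot [-0.0129 -0.0077  0.    ] -149.0363600528402
```

Request:
{"op": "apply_moves", "data": {"moves": [[-0.07,0.01,0.1,0,0,-0.06,0.6],[-0.14,0.015,0.2,0,0,-0.126,0.6],[-0.14,0.015,0.4,0,0,-0.126,0.6],[-0.14,0.015,0.6,0,0,-0.126,0.6],[-0.14,0.015,0.7,0,0,-0.126,0.6],[-0.14,0.015,0.7,0,0,-0.126,0.6]]}}

```text
time_s: 7.6
tool_pos: [0.4606, -0.2257, 0.133]
tool_rot: [-179.6, -0.2, 101.0]
force: [-0.0, 0.1, 0.2]
grip_width: 0.0528
grasp_force: 0.0
```

Request:
{"op": "apply_moves", "data": {"moves": [[0,0,0.1,0,0,0,0.6],[0,0,0.2,0,0,0,0.6],[0,0,0.3,0,0,0,0.6],[0,0,0.345,0,0,0,0.6],[0,0,0.345,0,0,0,0.6],[0,0,0.345,0,0,0,0.6]]}}

```text
time_s: 8.2
tool_pos: [0.4634, -0.2288, 0.0686]
tool_rot: [179.9, 0.0, 100.8]
force: [-0.6, -0.2, 0.1]
grip_width: 0.0522
grasp_force: 0.0
```

Request:
{"op": "apply_moves", "data": {"moves": [[0,0,0,0,0,0,0.1],[0,0,0,0,0,0,0.1],[0,0,0,0,0,0,0.1],[0,0,0,0,0,0,0.1],[0,0,0,0,0,0,0.1],[0,0,0,0,0,0,0.1],[0,0,0,0,0,0,0.1],[0,0,0,0,0,0,0.1]], "grip_force": 45}}

```text
time_s: 9.0
tool_pos: [0.4624, -0.229, 0.0677]
tool_rot: [-180.0, -0.0, 100.8]
force: [-2.4, 0.1, 3.3]
grip_width: 0.0234
grasp_force: 45.0
```

Request:
{"op": "apply_moves", "data": {"moves": [[0,0,-0.1,0,0,0,0.1],[0,0,-0.25,0,0,0,0.1],[0,0,-0.4,0,0,0,0.1],[0,0,-0.6,0,0,0,0.1],[0,0,-0.6,0,0,0,0.1],[0,0,-0.6,0,0,0,0.1],[0.15,0.07,-0.6,0,0,-0.05,0.1],[0.35,0.16,-0.6,0,0,-0.1,0.1],[0.55,0.25,-0.6,0,0,-0.15,0.1],[0.75,0.34,-0.6,0,0,-0.2,0.1],[0.9,0.4,-0.6,0,0,-0.235,0.1],[0.9,0.4,-0.6,0,0,-0.235,0.1],[0.9,0.4,-0.6,0,0,-0.235,0.1]]}}

```text
time_s: 10.3
tool_pos: [0.506, -0.0366, 0.1854]
tool_rot: [-179.8, -0.0, 121.1]
force: [0.1, -0.8, -1.6]
grip_width: 0.0237
grasp_force: 45.0
```

Run:
```python
from h import *
np.set_printoptions(precision=4,suppress=True)
import pickle
cal=viewer.get_calibration('wrist'); s=env.get_obs(); print(s['tool_pos'],s['tool_rot'],s['grip_width'],s['force'])
a=viewer.read_camera('wrist'); pickle.dump(cal,open('cal4.pkl','wb')); save('w4',a)
b=viewer.read_camera('side')
t=np.array(s['tool_pos']); print(proj('wrist',(.5283,.0487,.048),cal), proj('side',t-[0,0,.0277]), proj('side',t-[0,0,.0597]))
A=cv2.resize(a,(448,336)); u=proj('side',t).astype(int); B=cv2.resize(b[u[1]-60:u[1]+60,u[0]-60:u[0]+60],(336,336))
save('c4',np.hstack([A,B])); print('side crop org',u-60)
dd=np.array([.5283,.0487,0])-t; y=np.radians(s['tool_rot'][2])
print('tool shift', dd[0]*np.cos(y)+dd[1]*np.sin(y), dd[0]*np.sin(y)-dd[1]*np.cos(y))
```

```text
[ 0.506  -0.0366  0.1854] [-179.772    -0.04    121.0946] 0.023745661493147985 [ 0.1178 -0.7536 -1.6495]
[350.5849 139.3078] [291.8608 191.1825] [292.0206 202.5917]
side crop org [231 121]
tool shift 0.06156834873527497 0.06312068344300117
```

View pics/c4.png

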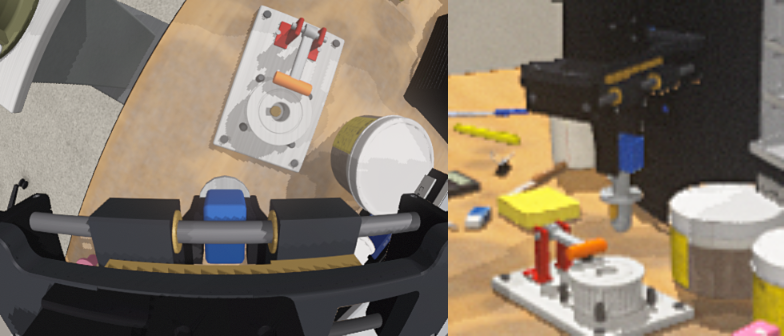

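Run:
```python
import cv2
im=cv2.imread('pics/w4.png'); cv2.imwrite('pics/w4c.png',cv2.resize(im[110:170,310:390],None,fx=9,fy=9,interpolation=cv2.INTER_CUBIC))
```

```text
(no output)
```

View pics/w4c.png

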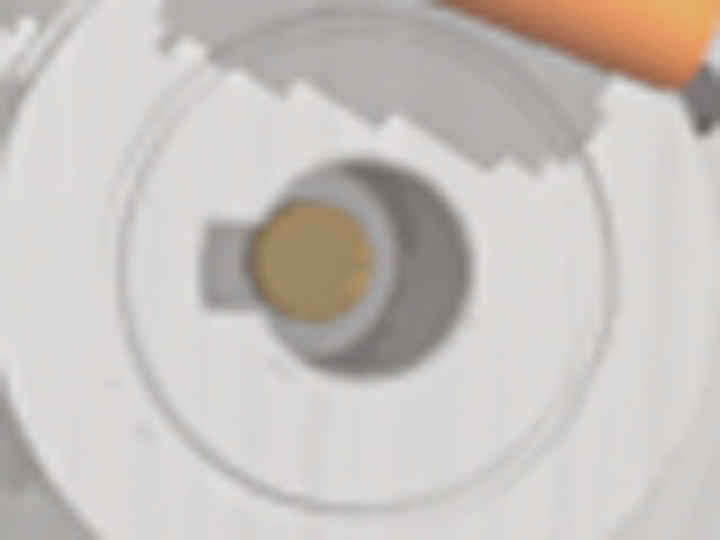

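Run:
```python
from h import *
import pickle
np.set_printoptions(precision=4,suppress=True)
cal=pickle.load(open('cal4.pkl','rb'))
f=lambda u,v: at_z('wrist',(310+u/9-.45,110+v/9-.45),.048,cal)
c=f(365,268); k=f(203,264); k2=[f(205,220),f(205,309)]; print('bore',c,'slot',np.degrees(np.arctan2(*(k-c)[:2][::-1])),np.linalg.norm(k-c), [np.degrees(np.arctan2(*(q-c)[:2][::-1])) for q in k2])
s=env.get_obs(); t=s['tool_pos']; dd=c-t; y=np.radians(s['tool_rot'][2])
print('tool shift', dd[0]*np.cos(y)+dd[1]*np.sin(y), dd[0]*np.sin(y)-dd[1]*np.cos(y),t,s['tool_rot'])
```

```text
bore [0.5279 0.0484 0.048 ] slot -148.64448966017912 0.01695342231351157 [np.float64(-163.7472188824129), np.float64(-133.11286554746405)]
tool shift 0.0636000070578414 0.0631946363853984 [ 0.5063 -0.0386  0.1863] [-179.8609   -0.0174  120.8728]
```

Request:
{"op": "apply_moves", "data": {"moves": [[0.16,0.16,0,0,0,0,0.1],[0.32,0.315,0,0,0,-0.003,0.1],[0.32,0.315,0,0,0,-0.003,0.1],[0.32,0.315,0.1,0,0,-0.003,0.1],[0.32,0.315,0.2,0,0,-0.003,0.1],[0.32,0.315,0.3,0,0,-0.003,0.1],[0.32,0.315,0.35,0,0,-0.003,0.1],[0.32,0.315,0.35,0,0,-0.003,0.1],[0.32,0.315,0.35,0,0,-0.003,0.1]]}}

```text
time_s: 11.3
tool_pos: [0.5287, 0.0495, 0.118]
tool_rot: [180.0, 0.0, 121.2]
force: [0.2, 0.4, -2.0]
grip_width: 0.0238
grasp_force: 45.0
```

```bash
cat > chk.py <<'E'
from h import *
np.set_printoptions(precision=4,suppress=True)
c=np.array([.5279,.0484,.048])
s=env.get_obs(); t=s['tool_pos']; dd=c-t; y=np.radians(s['tool_rot'][2])
F=s['force']; T=lambda d:(d[0]*np.cos(y)+d[1]*np.sin(y), d[0]*np.sin(y)-d[1]*np.cos(y))
print(s['time_s'],'tool shift to bore',np.array(T(dd)),'pos',t,s['tool_rot'],'F tool xy',np.array(T(F)),'Fz',F[2],'torque',s['wrist_torque'],s['grip_width'],s['grasp_force'])
E
python3 chk.py
python3 - <<'E'
from h import *
a=viewer.read_camera('wrist'); b=viewer.read_camera('side')
t=env.get_obs()['tool_pos']; u=proj('side',t-np.array([0,0,.06])).astype(int)
B=cv2.resize(b[u[1]-30:u[1]+30,u[0]-30:u[0]+30],(400,400),interpolation=cv2.INTER_CUBIC); A=cv2.resize(a[130:330,180:380],(400,400),interpolation=cv2.INTER_CUBIC)
save('c5',np.hstack([A,B])); print(u)
E
```

```text
11.3 tool shift to bore [-0.0005 -0.0012] pos [0.5287 0.0495 0.118 ] [179.9743   0.0202 121.1884] F tool xy [0.1863 0.3774] Fz -2.0131563416047613 torque [-0.1203  0.013   0.0305] 0.023800760099853546 44.996260944753885
[287 213]
```

View pics/c5.png

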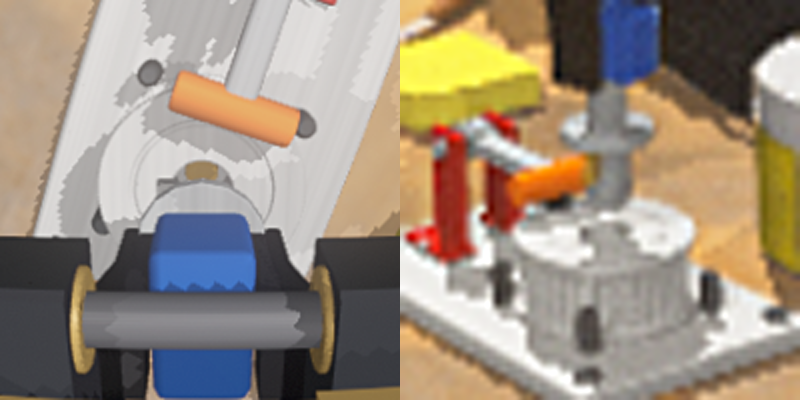

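Request:
{"op": "apply_moves", "data": {"moves": [[0,0,0.03,0,0,0,0.1],[0,0,0.05,0,0,0,0.1],[0,0,0.07,0,0,0,0.1],[0,0,0.09,0,0,0,0.1],[0,0,0.105,0,0,0,0.1],[0,0,0.105,0,0,0,0.1]]}}

```text
time_s: 12.0
tool_pos: [0.5279, 0.0501, 0.096]
tool_rot: [-179.9, -0.0, 121.3]
force: [0.2, 0.3, -1.9]
grip_width: 0.0235
grasp_force: 45.0
```

```bash
python3 chk.py
```

```text
12.0 tool shift to bore [-0.0014 -0.0009] pos [0.5279 0.0501 0.096 ] [-179.9431   -0.0118  121.2549] F tool xy [0.1892 0.3287] Fz -1.9081704830735409 torque [-0.0535  0.013   0.0036] 0.023467246615287225 44.99628737568855
```

Request:
{"op": "apply_moves", "data": {"moves": [[0,0,0.01,0,0,0,0.1],[0,0,0.02,0,0,0,0.1],[0,0,0.03,0,0,0,0.1],[0,0,0.04,0,0,0,0.1],[0,0,0.04,0,0,0,0.1]]}}

```text
time_s: 12.5
tool_pos: [0.5281, 0.0501, 0.0882]
tool_rot: [-180.0, -0.0, 121.3]
force: [0.1, 0.6, -1.8]
grip_width: 0.0233
grasp_force: 45.0
```

```bash
python3 chk.py
```

```text
12.5 tool shift to bore [-0.0013 -0.0011] pos [0.5281 0.0501 0.0882] [-179.974    -0.0068  121.2565] F tool xy [0.4451 0.4153] Fz -1.7964987176801304 torque [-0.0262  0.1073  0.0169] 0.02329416426483246 44.99652223661542
```

Request:
{"op": "apply_moves", "data": {"moves": [[0,0,0.015,0,0,0,0.1],[0,0,0.03,0,0,0,0.1],[0,0,0.04,0,0,0,0.1],[0,0,0.05,0,0,0,0.1],[0,0,0.057,0,0,0,0.1],[0,0,0.062,0,0,0,0.1],[0,0,0.062,0,0,0,0.1],[0,0,0.062,0,0,0,0.1]]}}

```text
time_s: 13.3
tool_pos: [0.5285, 0.0502, 0.0768]
tool_rot: [180.0, -0.0, 121.3]
force: [-2.4, 0.7, 6.3]
grip_width: 0.0233
grasp_force: 45.0
```

```bash
python3 chk.py
```

```text
13.3 tool shift to bore [-0.0013 -0.0015] pos [0.5285 0.0502 0.0768] [179.9766  -0.0255 121.2515] F tool xy [ 1.8392 -1.728 ] Fz 6.286520578844295 torque [-0.0466  0.7129  0.0052] 0.02327020574422602 45.00702288933098
```

Request:
{"op": "apply_moves", "data": {"moves": [[0,0,0.004,0,0,0,0.1],[0,0,0.008,0,0,0,0.1],[0,0,0.012,0,0,0,0.1],[0,0,0.012,0,0,0,0.1],[0,0,0.012,0,0,0,0.1]]}}

```text
time_s: 13.8
tool_pos: [0.5286, 0.0502, 0.0757]
tool_rot: [180.0, -0.1, 121.2]
force: [-6.6, 0.3, 14.4]
grip_width: 0.0238
grasp_force: 45.0
```

```bash
python3 chk.py
```

```text
13.8 tool shift to bore [-0.0012 -0.0015] pos [0.5286 0.0502 0.0757] [179.9715  -0.0687 121.2474] F tool xy [ 3.661  -5.4502] Fz 14.359272057191808 torque [-0.1436  1.5897 -0.0638] 0.02381444376097357 45.0211432389915
```

Request:
{"op": "apply_moves", "data": {"moves": [[0,-0.004,0.002,0,0,0,0.1],[0.001,-0.007,0.004,0,0,0,0.1],[0.001,-0.007,0.006,0,0,0,0.1],[0.001,-0.007,0.006,0,0,0,0.1],[0.001,-0.007,0.006,0,0,0,0.1],[0.001,-0.007,0.006,0,0,0,0.1]]}}

```text
time_s: 14.4
tool_pos: [0.5285, 0.0502, 0.0757]
tool_rot: [179.8, -0.0, 121.3]
force: [-6.2, 0.1, 19.5]
grip_width: 0.0235
grasp_force: 45.0
```

```bash
python3 chk.py
python3 - <<'E'
from h import *
a=viewer.read_camera('wrist'); b=viewer.read_camera('side')
u=proj('side',(.528,.05,.05)).astype(int)
B=cv2.resize(b[u[1]-30:u[1]+30,u[0]-30:u[0]+30],(400,400),interpolation=cv2.INTER_CUBIC); A=cv2.resize(a[130:330,180:380],(400,400),interpolation=cv2.INTER_CUBIC)
save('c6',np.hstack([A,B]))
E
```

```text
14.4 tool shift to bore [-0.0012 -0.0015] pos [0.5285 0.0502 0.0757] [179.8168  -0.047  121.2616] F tool xy [ 3.3159 -5.1826] Fz 19.454029328379796 torque [-0.0122  1.5432 -0.0151] 0.023540706587406108 45.03020158968866
```

View pics/c6.png

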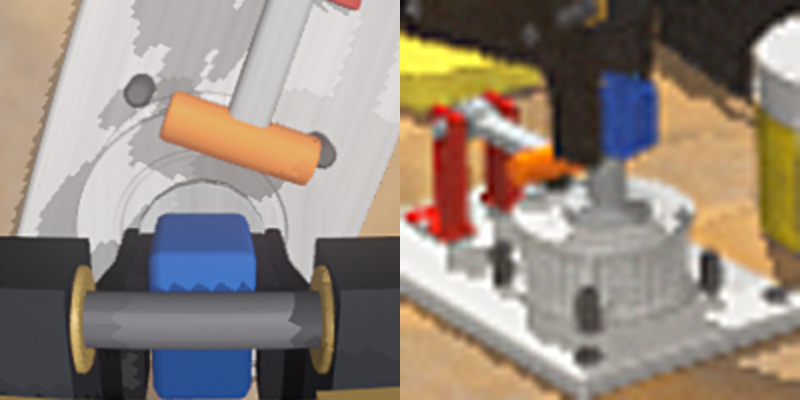

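The last picture shows the collar flat on the pulley face (side crop about (610,205)) and the orange bar lying on the rim. The height stopped at the home value while the push rose to about 20 N, so the shaft is seated.

```bash
python3 -c "
from h import *
print(env.sign_off())"
```

```text
the job is handed in; nothing more can be done
None
```

The job is handed in at about 14.5 s of the 53 s: the clamp arm is down on the pulley, and the keyed shaft is in with its key in the keyway, still gripped and pressed home with about 20 N; nothing touched the pots or the tin that I could see, and the sign-off returned no verdict.

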